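Seat the index plate on the model fixture and clamp it

ROBOT

A 6-joint arm with a two-finger parallel gripper is mounted at the origin on the work surface; the furniture and walls round the work are solid. World frame = base frame: x ahead of the robot, y to its left, z up, the work surface at z = 0. Lengths are in m, angles in rad, forces in N, time in s.
With the tool pointing down it reaches from about 0.375 to 0.9 m from the base axis. Payload 3.1 kg.
Tool frame: the origin (TCP) lies where the fingers leave the gripper's body, on its centre line; the fingertips stand 73 mm ahead of it and the grasp point (between the pads) lies 54 mm ahead of it; z points along the fingers, y is the line along which they close (so a half turn about z gives the same grasp; the last joint's range is limited). The gripper opens to 85 mm and grips with 20 to 120 N. Pads are 22 mm wide; open, the fingers measure 114 mm over their backs; the gripper's body (76 mm by 85 mm) begins 54 mm behind the grasp point. The pads swing forward as they close: fully open they stand 13 mm farther back than shut.
Start: joints at [-1.282, 0.527, 1.433, -0, 1.181, -0.178], TCP at [0.282, -0.558, 0.304] pointing down, gripper open.
Joint ranges: [-3.08, 3.08], [-0.75, 2.2], [0.22, 2.44], [-1.43, 4.57], [0, 2.65], [-2.85, 2.85]. Speed limits (rad/s): [2.79, 2.79, 3.14, 3.14, 3.14, 3.14].

INTERFACE

Orientations are given as a unit quaternion [x, y, z, w].
In Python, from station import manip gives the robot as it stands.
- The arm moves only by the shell command python3 -m crank 'ROWS' [FORCE]. ROWS is JSON, a list of rows, each an object with "dp": the shift along the tool's x, y, z normalised to -1 to 1, where 1 is 50 cm, a list of three; "delta_rot": the turn, a rotation vector about the tool's x, y, z normalised to -1 to 1, where 1 is 2 pi rad, a list of three; "fingers": the opening, from -1 (shut) to 1 (fully open). A call has 1 to 12 rows; each row shifts and turns the commanded pose from where the row before left it, along the tool's axes as they then stand; what a row does not reach is not made up. A row lasts 1/12 s, in which the tool goes at most 41.7 mm and 7.16 degrees, less where a joint would pass 70% of its speed; a pose out of reach is approached as far as the arm can. A call with a number of a shift or a turn outside -1 to 1 is refused whole. A call with a gripper value outside its range is refused whole. The fingers move at their own pace and stop on an object; FORCE is the grip in N (left out, the last holds). Time passes only in rows, so rows that do not move let the fingers close. It gives the time, the measured TCP pose, the force, the opening and the grip force at its end, in the units of the state.
- manip.sense(): the state, without advancing time (a new reading comes with each control period).
- manip.snapshot(name): name is "scene" or "top" or "wrist"; returns (picture, depth): 400x640x3 uint8, red, green, blue; 400x640 float32, m along the optical axis (not along the pixel's ray), 0 where there is no reading.
- manip.camera_model(name): a dict with "fx", "fy", "cx", "cy" (pixels), "origin" and "attitude" of the camera in the world. Camera axes: x right, y up, looking along -z (the intrinsics and any distortion apply to the point x, -y, -z); pixel columns grow to the right and rows downward; lengths in m; the calibration is good to about 2 mm. A picture is of the moment at which its call begins: read the wrist's pose just before it. camera_model takes no time and is no camera call; for the wrist camera it gives the pose at the moment of the call.
- manip.sign_off(): hands the job in; it is judged then, once.
The state is a dict: "t": time; "q": joint angles; "qd": joint speeds; "tau": joint torques, N m; "tcp_pos": TCP position; "tool_rot": TCP orientation; "force": force on the tool from outside, world axes, zero at the start; "ft_torque": the same for the moment, N m; "finger_gap": opening from 0.0 (shut) to 1.0 (fully open); "gripper_force": force on a finger pad.
Only numpy, scipy, OpenCV 4.12 (cv2) and the standard library are available. Lean on these libraries where they do the work, as an engineer would, in place of code of your own. Each camera call takes 0.05 s, during which the arm holds its last target. There are 200 camera calls.

TASK

Take the aluminium index plate by its square hub from the sloping black rack and lower it gently, without dropping it, over the centre shaft and the small brass pin of the grey fixture until it lies flush on the round seat. Then swing the clamp by its red post until its steel bar lies over the plate and points at the hub, and let go. Leave the jaw model, the blue-lidded pot and the green bowl where they are.

Things in the scene. Friction and masses are not known exactly. Their poses are not given: they have to be found in the camera images.
- plate_grip (a point): On the bore axis of the loose aluminium index plate (84 x 84 x 8 mm, 0.18 to 0.35 kg), 25 mm above its underside, half-way up its square hub (28 x 28 mm, faces along the plate's edges, from 8 to 42 mm above the underside). 13 mm bore right through hub and plate. Axes are the plate's: z out of the hub, x and y along its edges, pin slot towards -x.
- plate_slot (a point): Centre of the pin slot at the plate's underside: 29 mm from the bore axis towards the plate's -x; 11 mm long (x) by 9 mm wide (y), right through the plate. A red dot on the plate's edge is next to it. Axes are the plate's.
- seat (a point): Centre of the round seat (radius 50 mm, 30 mm above the desk) of the grey fixture, fixed to the desk. The steel shaft, 10 mm thick, rises 30 mm from here, its last 8 mm tapered. Fixture axes: z up, pin towards -x, clamp pivot towards +y. With the plate home, its x axis points along this x axis and plate_grip is 25 mm above this point.
- pin (a point): Foot of the brass anti-rotation pin at the level of the seat, 29 mm from the shaft towards the fixture's -x: 6 mm thick, 17 mm high, its last 4 mm tapered. Axes are the fixture's.
- clamp_pivot (a point): Upright hinge axis of the clamp, 62 mm from the shaft towards the fixture's +y, 39.5 mm above the desk (the clamp bar's underside, 1.5 mm above a seated plate). Axes are the fixture's.
- clamp_post (a point): Red upright post on the clamp's handle, to grip or push: 12 mm thick, 40 mm free height (47 to 87 mm above the desk; this point is at 72 mm), 44 mm from the hinge axis. Its axes turn with the clamp: the steel bar (38 x 14 x 8 mm) lies towards +x, the post 0.6 rad clockwise (from above) from -x.
- clamp (a joint): Clamp angle (rad), growing clockwise seen from above, -0.6 to 1.65. At 0 the bar points along the fixture's +x, clear of the plate, and the clamp's axes are the fixture's; at 1.57 the bar points at the shaft, over the plate. It starts open, -0.5 to 0.1, and a light friction (about 1.2 N at the post) keeps it where it is left.
- rack: Sloping black rack, fixed to the desk, 110 mm wide, 65 mm high. Origin on the desk under it, x the way its deck rises (30 degrees), roughly to the left. A 6 mm ledge at the low edge stops the plate, which starts flat on the deck: hub leaning 30 degrees roughly to the robot's right, -x side lowest. (A screen on the desk close to the left of the robot's foot is solid.)
- jaw: Beige jaw model, 59 x 64 x 24 mm, loose, not to be disturbed. Origin at its underside.
- blue_pot: Small white pot with a blue lid, 41 mm wide, 36 mm high, loose, not to be disturbed. Origin at its underside.
- bowl: Small green mixing bowl, 67 mm wide, 37 mm high, loose, not to be disturbed. Origin at its underside.

How it is judged:
On the way, in this order (a step that is already met when the one before it is completed fails the run):
1. the plate goes down over the shaft under control, not dropped (2 to 28 mm above the seat, centred on the shaft) (z of plate_grip in the frame of seat between 0.0272 and 0.053 m and horizontal distance between plate_grip and seat below 0.006 m), for 0.15 s.
2. the plate lies flush on the seat over shaft and pin, with the clamp still open (z of plate_grip in the frame of seat below 0.0272 m and horizontal distance between plate_grip and seat below 0.004 m and horizontal distance between plate_slot and pin below 0.006 m and angle between plate_grip's own z axis and vertical below 0.04 rad and value of joint clamp below 0.6 rad), for 0.2 s.
At the end, for the whole second after the job is handed in: The plate lies flush on the fixture's seat (within about 2 mm of height, 4 mm of the shaft's axis, slot within 6 mm of the pin, tilt under 0.04 rad) and the clamp stands at more than 1.3 rad, its bar over the plate (z of plate_grip in the frame of seat below 0.0272 m and horizontal distance between plate_grip and seat below 0.004 m and horizontal distance between plate_slot and pin below 0.006 m and angle between plate_grip's own z axis and vertical below 0.04 rad and value of joint clamp above 1.3 rad); the robot touches nothing.
It fails at once if the jaw model, the blue-lidded pot or the bowl is pushed more than 20 mm or tipped over (distance of any of jaw, blue_pot, bowl from where it was at the start of the episode above 0.02 m or angle between any of jaw, blue_pot, bowl's own z axis and vertical above 0.5 rad).
It also fails if it takes over 56 s, if anything falls off the work surface, if the arm or the gripper's body presses on something with over 40 N, if the wrist force passes 120 N, or if a joint passes its speed limit or range.

## Working session

There is one attempt and no reset: what is moved stays moved. The work goes in short steps, Python scripts to look and compute and a shell command to move; the robot and the scene stay as the last step left them, time stands still between calls to the robot, and variables do not carry over. Pictures are saved under pics/ and viewed, at most 10 in all, crops included, and the job is handed in when it is done.

```bash
ls; mkdir -p pics; cat > h.py <<'E'
import numpy as np, cv2
from station import manip
from scipy.spatial.transform import Rotation as R
def snap(n,f=None):
    m=manip.camera_model(n); p,d=manip.snapshot(n)
    if f: cv2.imwrite('pics/'+f,cv2.cvtColor(p,cv2.COLOR_RGB2BGR))
    return p,d,m
def rot(m):
    a=np.array(m['attitude'],float)
    return a if a.shape==(3,3) else R.from_quat(a).as_matrix()
def cloud(d,m):
    v,u=np.mgrid[:d.shape[0],:d.shape[1]]
    c=np.stack([(u-m['cx'])/m['fx']*d,-(v-m['cy'])/m['fy']*d,-d],-1)
    return c@rot(m).T+np.array(m['origin'])
def ray(u,v,m,z):
    r=rot(m)@np.array([(u-m['cx'])/m['fx'],-(v-m['cy'])/m['fy'],-1]); o=np.array(m['origin'])
    return o+r*(z-o[2])/r[2]
E
python3 - <<'E'
from h import *
for n in ('top','scene'):
    p,d,m=snap(n,n+'0.png'); print(m, (d>0).mean()); np.savez(n+'0.npz',p=p,d=d)
print(manip.sense())
E
```

```text
pics
{'fx': 463.63235866253797, 'fy': 463.63235866253797, 'cx': 320.1471633288688, 'cy': 192.77781279380463, 'origin': array([ 0.37883768, -0.01926373,  0.96506465]), 'attitude': array([-0.02267989,  0.03553203,  0.70990984, -0.70302995])} 0.99583984375
{'fx': 434.8685002661495, 'fy': 434.8685002661495, 'cx': 319.06970795831523, 'cy': 197.043415881451, 'origin': array([-0.10767461, -0.58446531,  0.43187421]), 'attitude': array([ 0.49558205, -0.21627586, -0.32023872,  0.77786268])} 0.9608515625
{'t': 0.1, 'q': array([-1.28148229e+00,  5.28359581e-01,  1.43378955e+00,  1.96883809e-05,
        1.18141871e+00, -1.78528682e-01]), 'qd': array([ 3.39014794e-05, -9.18639261e-04, -1.31816339e-03, -3.99548412e-04,
        3.19959319e-04,  2.86215083e-03]), 'tau': array([ 8.91883064e-04, -4.43304634e+01, -1.78587627e+01, -2.12573646e-04,
        3.89773078e-03, -1.08532959e-06]), 'tcp_pos': array([ 0.28171616, -0.55733185,  0.30303482]), 'tool_rot': array([ 9.72765324e-01,  2.31790099e-01, -4.55877222e-05, -9.86580912e-04]), 'force': array([ 0.28573004, -0.20026558,  0.19403028]), 'ft_torque': array([ 0.0177134 , -0.02278379, -0.02619622]), 'gripper_force': 0.0, 'finger_gap': 1.001845928686545}
```

View pics/top0.png

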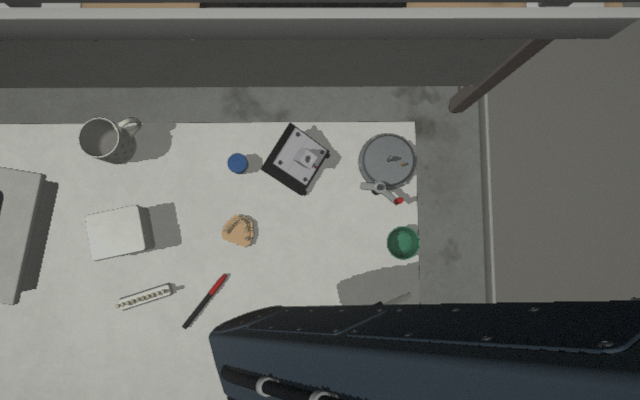

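View pics/scene0.png

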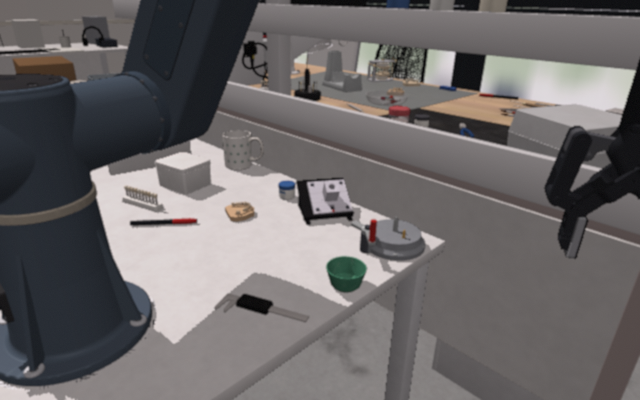

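Top view: the plate is on the rack at about (300,155) with its hub at (308,158) and red dot at (318,167). The fixture disc is centred at (388,160), shaft (392,158), pin (404,164), pivot (378,188), red post (398,201) and bowl (402,242). The scene view shows the same layout: post at (373,230), seat at (397,237).

```bash
python3 - <<'E'
from h import *
p,d,m=snap('top'); P=cloud(d,m)
crop=p[110:270,220:430]; cv2.imwrite('pics/topcrop.png',cv2.cvtColor(cv2.resize(crop,None,fx=3.8,fy=3.7,interpolation=cv2.INTER_CUBIC),cv2.COLOR_RGB2BGR))
z=P[...,2]
print('desk',np.median(z[200:220,300:340]))
hsv=cv2.cvtColor(p,cv2.COLOR_RGB2HSV)
roi=lambda a,b,c,e:(np.mgrid[:400,:640][0]>=a)&(np.mgrid[:400,:640][0]<b)&(np.mgrid[:400,:640][1]>=c)&(np.mgrid[:400,:640][1]<e)
# seat
f=roi(125,215,350,425)
s=f&(abs(z-.030)<.005); print('seat n',s.sum(),'z',np.median(z[s]))
(cx,cy),r=cv2.minEnclosingCircle(np.argwhere(s)[:,::-1].astype(np.float32)); print(cx,cy,r,ray(cx,cy,m,.03),r/463*.93)
cl=P[s][:,:2]; (a,b),rr=cv2.minEnclosingCircle(cl.astype(np.float32)); print('circle world',a,b,rr)
for n,lo,hi in(('shaft',.05,.068),('post',.075,.095)):
    q=f&(z>lo)&(z<hi); print(n,q.sum(),P[q].mean(0),np.argwhere(q).mean(0)[::-1])
red=f&((hsv[...,0]<8)|(hsv[...,0]>172))&(hsv[...,1]>120)&(hsv[...,2]>60); print('red',red.sum(),P[red&(z>.075)].mean(0))
br=f&(hsv[...,0]>12)&(hsv[...,0]<35)&(hsv[...,1]>70); print('brass',br.sum(),P[br], np.argwhere(br)[:,::-1])
# plate
g=roi(120,200,258,335)&(hsv[...,2]>90)&(hsv[...,1]<60)
q=g&(z>.02)&(z<.12)
pts=P[q]
best=None;rng=np.random.default_rng(0)
for _ in range(500):
    t=pts[rng.choice(len(pts),3,0)];n=np.cross(t[1]-t[0],t[2]-t[0]);
    if np.linalg.norm(n)<1e-8: continue
    n/=np.linalg.norm(n);n*=np.sign(n[2])
    i=abs((pts-t[0])@n)<.002
    if best is None or i.sum()>best.sum():best=i
c=pts[best].mean(0);n=np.linalg.svd(pts[best]-c)[2][2];n*=np.sign(n[2])
print('plane',best.sum(),c,n,np.degrees(np.arccos(n[2])))
h=(P-c)@n; hub=roi(120,200,258,335)&(abs(h-.034)<.006); print('hub',hub.sum(),P[hub].mean(0),P[hub]@n-c@n, np.argwhere(hub).mean(0)[::-1])
rd=roi(120,200,258,335)&((hsv[...,0]<8)|(hsv[...,0]>172))&(hsv[...,1]>100);print('dot',P[rd].mean(0),rd.sum())
# plate outline in plane coords
mask=roi(120,200,258,335)&(abs(h)<.004)&(hsv[...,2]>75)&(z>.015)
x=np.array([0,0,1.])-n*n[2];x/=np.linalg.norm(x);y=np.cross(n,x)
uv=np.stack([(P[mask]-c)@x,(P[mask]-c)@y],1).astype(np.float32)*1000
rc=cv2.minAreaRect(uv);print('rect mm',rc,'x',x,'y',y); ctr=c+(x*rc[0][0]+y*rc[0][1])/1000;print('ctr top face',ctr)
hv=np.stack([(P[hub]-c)@x,(P[hub]-c)@y],1).astype(np.float32)*1000;print('hubrect',cv2.minAreaRect(hv))
for nm,b in(('bowl',(hsv[...,0]>60)&(hsv[...,0]<95)&(hsv[...,1]>90)),('lid',(hsv[...,0]>100)&(hsv[...,0]<125)&(hsv[...,1]>130)&roi(140,180,220,260))):
    print(nm,b.sum(),np.median(P[b],0))
E
```

```text
desk -0.000716901266924419
seat n 1847 z 0.0291398570472593
386.0555419921875 164.8333282470703 29.907878875732422 [ 0.51190709 -0.17170447  0.03      ] 0.06007414115427895
circle world 0.512458860874176 -0.17339001595973969 0.06219184771180153
shaft 57 [ 0.47817302 -0.16520631  0.05468521] [385.15789474 180.01754386]
post 34 [ 0.43714485 -0.18755427  0.08522763] [399.82352941 199.5       ]
red 38 [ 0.43428157 -0.18070672  0.11782448]
brass 10 [[ 0.51347531 -0.20178367  0.04332666]
 [ 0.5133778  -0.20369064  0.0438858 ]
 [ 0.51274841 -0.20485812  0.04808718]
 [ 0.51276434 -0.20148625  0.03427628]
 [ 0.51147851 -0.20177728  0.04310208]
 [ 0.51137256 -0.20367105  0.04372793]
 [ 0.51088901 -0.205031    0.04697917]
 [ 0.5113106  -0.20225645  0.03008057]
 [ 0.51070739 -0.20348348  0.03422391]
 [ 0.50996666 -0.20449804  0.03933917]] [[402 163]
 [403 163]
 [404 163]
 [401 164]
 [402 164]
 [403 164]
 [404 164]
 [401 165]
 [402 165]
 [403 165]]
plane 993 [0.52962627 0.0046521  0.04475461] [-0.26212928 -0.42428177  0.86676019] 29.91569253393977
hub 190 [ 0.51968705 -0.01263518  0.0719443 ] [0.
[... 1931 characters left out ...]
3238674
 0.0328733  0.03279179 0.03357859 0.03646773 0.02907062 0.03186618
 0.03210751 0.0348924  0.03402866 0.03527636 0.0284032  0.03293855
 0.03450695 0.03575668 0.03239765 0.03334653] [307.80526316 158.42631579]
dot [ 0.51009348 -0.02750078  0.02424514] 3
rect mm ((-7.4467315673828125, 0.24808502197265625), (92.01087951660156, 91.48076629638672), 89.6514663696289) x [0.455568   0.73738119 0.49872515] y [-0.85073265  0.52559867  0.        ]
ctr top face [ 0.52602272 -0.00070859  0.04104074]
hubrect ((-4.100302696228027, -1.0265121459960938), (28.851961135864258, 29.02713394165039), 89.69044494628906)
bowl 973 [ 0.33604595 -0.19737172  0.03226255]
lid 119 [0.51925711 0.13254361 0.03524749]
```

View pics/topcrop.png

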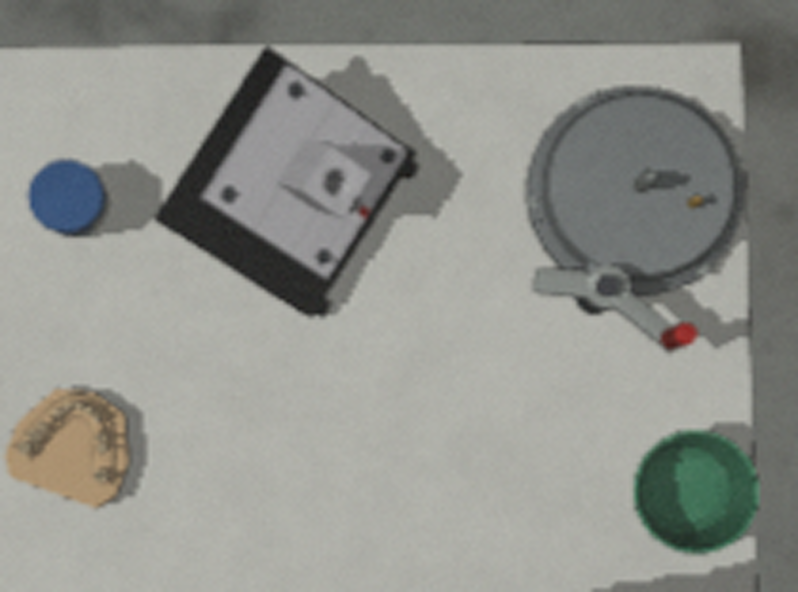

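The crop puts the seat centre at crop (643,183), pin (695,201), pivot (610,285), post (680,335), so the clamp is at about 0. The plate normal reads 29.9° and the hub 29 mm square, as expected. I'll move over the fixture for a wrist view.

```bash
R='{"dp":[0.0618,-0.0484,0],"delta_rot":[0,0,0],"fingers":1}'; python3 -m crank '[{"dp":[0.062,-0.049,0],"delta_rot":[0,0,0],"fingers":1},{"dp":[0.062,-0.049,0],"delta_rot":[0,0,0],"fingers":1},{"dp":[0.062,-0.049,0],"delta_rot":[0,0,0],"fingers":1},{"dp":[0.062,-0.049,0],"delta_rot":[0,0,0],"fingers":1},{"dp":[0.062,-0.049,0],"delta_rot":[0,0,0],"fingers":1},{"dp":[0.062,-0.049,0],"delta_rot":[0,0,0],"fingers":1},{"dp":[0.062,-0.049,0],"delta_rot":[0,0,0],"fingers":1},{"dp":[0.062,-0.049,0],"delta_rot":[0,0,0],"fingers":1},{"dp":[0.062,-0.049,0],"delta_rot":[0,0,0],"fingers":1},{"dp":[0,0,0],"delta_rot":[0,0,0],"fingers":1},{"dp":[0,0,0],"delta_rot":[0,0,0],"fingers":1}]' 40
python3 - <<'E'
from h import *
p,d,m=snap('wrist','w1.png'); np.savez('w1.npz',p=p,d=d,o=m['origin'],a=m['attitude'])
print(m, manip.sense()['tcp_pos'])
E
```

```text
t: 1.07
tcp_pos: [0.4319, -0.2331, 0.3038]
tool_rot: [0.972, 0.234, -0.0, -0.0]
force: [0.3, -0.2, 1.5]
finger_gap: 0.998
gripper_force: 0.0
{'fx': 293.97941425116807, 'fy': 293.97941425116807, 'cx': 322.1594652715277, 'cy': 190.80013166730123, 'origin': array([ 0.49113905, -0.20197737,  0.37406459]), 'attitude': array([-0.11313345,  0.07016583, -0.51722137,  0.84543458])} [ 0.43172991 -0.23465437  0.30394313]
```

View pics/w1.png

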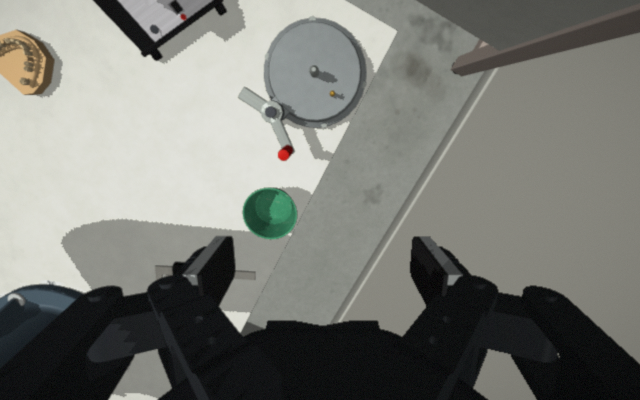

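The wrist view clearly shows the seat at about (316,72), shaft tip (314,71), pin tip (332,93), pivot (270,112) and post top (285,154).

```bash
python3 - <<'E'
from h import *
m=manip.camera_model('wrist'); w=np.load('w1.npz'); m['origin']=w['o'];m['attitude']=w['a'];p=w['p'];d=w['d'];P=cloud(d,m);z=P[...,2]
vv,uu=np.mgrid[:400,:640]
hsv=cv2.cvtColor(p,cv2.COLOR_RGB2HSV).astype(int)
print('desk',np.median(z[150:180,100:200]))
box=lambda a,b,c,e:(uu>=a)&(uu<b)&(vv>=c)&(vv<e)
s=box(262,372,10,135)&(abs(z-.030)<.004)&(hsv[...,2]>60)
g=cv2.cvtColor(p,cv2.COLOR_RGB2GRAY)
e=cv2.Canny(cv2.GaussianBlur(g,(3,3),0),30,80)>0
# edge pts -> plane z=.03, robust circle r=.05
E=np.argwhere(e&box(255,375,8,130)); W=np.array([ray(u,v,m,.03)[:2] for v,u in E])
best=(0,)
for x in np.arange(.49,.54,.0005):
  for y in np.arange(-.20,-.15,.0005):
    r=np.hypot(W[:,0]-x,W[:,1]-y); k=(abs(r-.05)<.001).sum()
    if k>best[0]:best=(k,x,y)
print('seat circle',best)
br=box(322,342,82,104)&(hsv[...,0]>12)&(hsv[...,0]<35)&(hsv[...,1]>80); q=np.argwhere(br)[:,::-1]; print('brass px',q.mean(0),len(q),z[br].round(3)); print('pin',ray(*q.mean(0),m,.043))
sh=box(300,330,58,85)&(z>.045)&(z<.075);q=np.argwhere(sh)[:,::-1];print('shaft',len(q),q.mean(0),P[sh].mean(0),ray(*q.mean(0),m,.057))
print(g[62:84,304:334])
red=box(270,300,140,165)&((hsv[...,0]<8)|(hsv[...,0]>172))&(hsv[...,1]>120);q=np.argwhere(red)[:,::-1];print('red',len(q),q.mean(0),ray(*q.mean(0),m,.08),P[red&(z>.07)].mean(0))
print('pivot guess',ray(270.5,112,m,.05), 'bar tip', ray(242,92,m,.0475), z[108:116,266:276].round(3).max())
E
```

```text
desk 0.0003946749118675097
seat circle (np.int64(237), np.float64(0.522), np.float64(-0.1755))
brass px [332.  93.] 21 [0.045 0.047 0.046 0.045 0.047 0.047 0.048 0.045 0.043 0.046 0.047 0.046
 0.046 0.043 0.045 0.045 0.045 0.042 0.044 0.045 0.044]
pin [ 0.51165772 -0.20271676  0.043     ]
shaft 83 [314.  70.] [ 0.52212913 -0.17632122  0.05584532] [ 0.52203136 -0.17640273  0.057     ]
[[145 144 144 148 146 147 147 146 146 144 144 143 142 143 144 145 144 145
  145 143 146 145 146 146 146 145 145 144 143 144]
 [146 146 148 147 146 146 147 146 147 145 145 145 144 144 144 146 145 143
  146 146 145 145 145 147 147 144 143 143 143 142]
 [146 147 146 147 149 148 147 145 144 143 141 143 144 144 146 147 147 146
  145 146 145 145 146 146 145 145 144 145 143 144]
 [145 147 148 147 148 149 145 138 125 114 109 112 126 143 145 147 148 147
  147 146 146 146 145 145 146 145 145 145 143 145]
 [146 146 147 147 148 144 133 124 115 105  93  86  97 122 144 147 148 147
  147 148 147 146 147 148 146 146 145 143 144 144]
 [147 147 148 148 148 139 126 124 138 150 138 104  79  97 130 146 148 148
  148 148 147 
[... 1551 characters left out ...]
149 151 151 150 148 149 149 147 147 148 146 146 146 142 134
  122 100  95  95  91  90  91  92  93  92  92  90]
 [147 148 147 149 149 151 150 151 149 149 148 148 146 145 146 146 147 147
  141 133 130 120  97  94  94  97  98  94  91  93]
 [148 147 149 149 150 149 150 150 150 149 148 149 148 147 149 148 149 147
  149 146 145 141 133 120 113 132 131 120 101 111]
 [146 146 148 148 149 149 149 150 148 147 148 147 148 149 148 149 148 148
  149 148 147 145 145 142 138 146 145 140 133 135]]
red 148 [284.77702703 152.72972973] [ 0.43743844 -0.18683603  0.08      ] [ 0.43850389 -0.18705879  0.09033578]
pivot guess [ 0.46437443 -0.15328026  0.05      ] bar tip [ 0.46905825 -0.11768596  0.0475    ] 0.056
```

```bash
cat >> h.py <<'E'
def turn(Rt):
    s=manip.sense(); w=(R.from_quat(s['tool_rot']).inv()*R.from_matrix(Rt)).as_rotvec()
    n=int(np.ceil(np.degrees(np.linalg.norm(w))/7.1)); print('turn',np.degrees(np.linalg.norm(w)),'rows',n,'each',(w/2/np.pi/max(n,1)).round(5),'total',(w/2/np.pi).round(5))
def shift(t,Rt=None):
    s=manip.sense(); Rm=R.from_quat(s['tool_rot']).as_matrix() if Rt is None else Rt
    v=Rm.T@(np.array(t)-s['tcp_pos']); n=int(np.ceil(np.linalg.norm(v)/.0415)); print('shift mm',(v*1000).round(1),'rows',n,'each',(v/.5/max(n,1)).round(4),'total',(v/.5).round(4))
n=np.array([-.26213,-.42428,.86676]); n/=np.linalg.norm(n)
xp=np.array([0,0,1.])-n*n[2]; xp/=np.linalg.norm(xp); yp=np.cross(n,xp)
RG=np.stack([yp,xp,-n],1)
grip=np.array([.5242,-.0061,.0575])
E
python3 - <<'E'
from h import *
print(np.linalg.det(RG)); turn(RG); shift(grip+.162*n,RG)
E
```

```text
1.0
turn 123.52120159100646 rows 18 each [-0.00274  0.00488 -0.01822] total [-0.04924  0.08776 -0.32803]
shift mm [ 41.5  87.8 172.8] rows 5 each [0.0166 0.0351 0.0691] total [0.0829 0.1755 0.3456]
```

```bash
python3 -m crank '[{"dp":[0,0,0],"delta_rot":[-0.00274,0.00488,-0.01822],"fingers":1},{"dp":[0,0,0],"delta_rot":[-0.00274,0.00488,-0.01822],"fingers":1},{"dp":[0,0,0],"delta_rot":[-0.00274,0.00488,-0.01822],"fingers":1},{"dp":[0,0,0],"delta_rot":[-0.00274,0.00488,-0.01822],"fingers":1},{"dp":[0,0,0],"delta_rot":[-0.00274,0.00488,-0.01822],"fingers":1},{"dp":[0,0,0],"delta_rot":[-0.00274,0.00488,-0.01822],"fingers":1},{"dp":[0,0,0],"delta_rot":[-0.00274,0.00488,-0.01822],"fingers":1},{"dp":[0,0,0],"delta_rot":[-0.00274,0.00488,-0.01822],"fingers":1},{"dp":[0,0,0],"delta_rot":[-0.00274,0.00488,-0.01822],"fingers":1}]'
python3 -m crank '[{"dp":[0,0,0],"delta_rot":[-0.00274,0.00488,-0.01822],"fingers":1},{"dp":[0,0,0],"delta_rot":[-0.00274,0.00488,-0.01822],"fingers":1},{"dp":[0,0,0],"delta_rot":[-0.00274,0.00488,-0.01822],"fingers":1},{"dp":[0,0,0],"delta_rot":[-0.00274,0.00488,-0.01822],"fingers":1},{"dp":[0,0,0],"delta_rot":[-0.00274,0.00488,-0.01822],"fingers":1},{"dp":[0,0,0],"delta_rot":[-0.00274,0.00488,-0.01822],"fingers":1},{"dp":[0,0,0],"delta_rot":[-0.00274,0.00488,-0.01822],"fingers":1},{"dp":[0,0,0],"delta_rot":[-0.00274,0.00488,-0.01822],"fingers":1},{"dp":[0,0,0],"delta_rot":[-0.00274,0.00488,-0.01822],"fingers":1},{"dp":[0,0,0],"delta_rot":[0,0,0],"fingers":1},{"dp":[0,0,0],"delta_rot":[0,0,0],"fingers":1}]'
python3 - <<'E'
from h import *
turn(RG); shift(grip+.162*n); print(manip.sense()['q'])
E
```

```text
t: 1.87
tcp_pos: [0.4307, -0.2372, 0.3039]
tool_rot: [0.72, 0.677, 0.145, 0.042]
force: [-0.0, 0.2, 0.5]
finger_gap: 1.001
gripper_force: 0.0
t: 2.78
tcp_pos: [0.431, -0.2371, 0.3036]
tool_rot: [0.268, 0.928, 0.248, 0.071]
force: [-0.1, 0.7, -0.1]
finger_gap: 0.995
gripper_force: 0.0
turn 0.4712016024502742 rows 1 each [ 5.00e-05  5.00e-04 -1.21e-03] total [ 5.00e-05  5.00e-04 -1.21e-03]
shift mm [ 43.4  89.7 173.6] rows 5 each [0.0173 0.0359 0.0694] total [0.0867 0.1793 0.3472]
[-0.95354367  0.40141363  1.77854012  0.51184587  1.22512592 -2.20386966]
```

```bash
python3 -m crank '[{"dp":[0.0145,0.03,0.058],"delta_rot":[0,0,-0.0012],"fingers":1},{"dp":[0.0145,0.03,0.058],"delta_rot":[0,0,0],"fingers":1},{"dp":[0.0145,0.03,0.058],"delta_rot":[0,0,0],"fingers":1},{"dp":[0.0145,0.03,0.058],"delta_rot":[0,0,0],"fingers":1},{"dp":[0.0145,0.03,0.058],"delta_rot":[0,0,0],"fingers":1},{"dp":[0.0145,0.03,0.058],"delta_rot":[0,0,0],"fingers":1},{"dp":[0,0,0],"delta_rot":[0,0,0],"fingers":1},{"dp":[0,0,0],"delta_rot":[0,0,0],"fingers":1}]'
python3 - <<'E'
from h import *
p,d,m=snap('wrist','w2.png'); np.savez('w2.npz',p=p,d=d,o=m['origin'],a=m['attitude'])
turn(RG); shift(grip+.062*n); s=manip.sense();print(s['q'],s['tcp_pos'])
P=cloud(d,m); h=(P-grip)@n+.025
for lab,q in(('plate',(abs(h-.008)<.004)),('hub',abs(h-.042)<.004)):
    q&=(np.linalg.norm(P-grip,axis=2)<.062)
    uv=np.stack([(P[q]-grip)@xp,(P[q]-grip)@yp],1).astype(np.float32)*1000
    print(lab,q.sum(),np.median(h[q]),cv2.minAreaRect(uv),np.percentile(uv,[1,50,99],axis=0))
E
```

```text
t: 3.45
tcp_pos: [0.4803, -0.0709, 0.1974]
tool_rot: [0.262, 0.93, 0.249, 0.07]
force: [0.0, -0.4, 0.6]
finger_gap: 0.997
gripper_force: 0.0
turn 0.25926732147327686 rows 1 each [7.0e-05 2.6e-04 6.7e-04] total [7.0e-05 2.6e-04 6.7e-04]
shift mm [-1.7 -1.6 99.3] rows 3 each [-0.0011 -0.0011  0.0662] total [-0.0034 -0.0032  0.1985]
[-0.62462381  0.54476814  1.97501846  0.75208327  0.81669332 -2.22580467] [ 0.48104658 -0.07239101  0.19804406]
plate 7850 0.008053256436024222 ((-2.328807830810547, 1.9118423461914062), (84.93343353271484, 90.55110931396484), 89.63899230957031) [[-46.51572365 -39.00999939]
 [ -2.58525574  10.5999794 ]
 [ 42.07044739  43.90346596]]
hub 1156 0.04203424188325976 ((0.7502603530883789, 2.2730722427368164), (28.62883949279785, 28.053346633911133), 89.93016815185547) [[-13.08049498 -11.62043443]
 [  0.40929148   3.20798361]
 [ 14.60513239  16.44130859]]
```

View pics/w2.png

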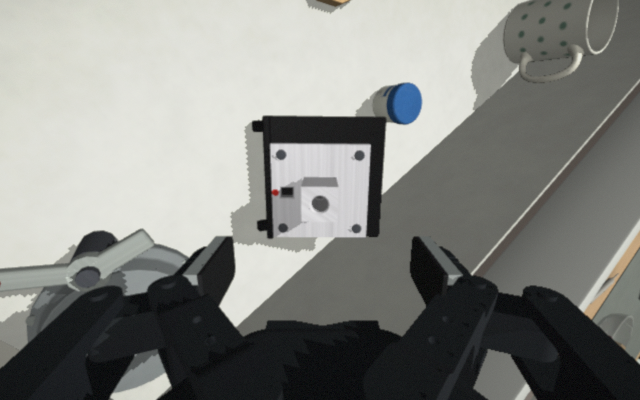

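The view shows the hub at (320,203), centred between the fingers, and the slot and dot at (287,191)/(276,192). The wrist fix is 2 mm off in y, so I'll use that, descend along the normal and grip.

```bash
python3 -m crank '[{"dp":[0.0008,-0.002,0.05],"delta_rot":[0,0,0.0006],"fingers":1},{"dp":[0,0,0.05],"delta_rot":[0,0,0],"fingers":1},{"dp":[0,0,0.05],"delta_rot":[0,0,0],"fingers":1},{"dp":[0,0,0.03],"delta_rot":[0,0,0],"fingers":1},{"dp":[0,0,0.018],"delta_rot":[0,0,0],"fingers":1},{"dp":[0,0,0],"delta_rot":[0,0,0],"fingers":1},{"dp":[0,0,0],"delta_rot":[0,0,0],"fingers":0.2},{"dp":[0,0,0],"delta_rot":[0,0,0],"fingers":0}]' 60
python3 - <<'E'
from h import *
turn(RG); shift(grip+.062*n+.0006*xp+.0021*yp)
E
```

```text
t: 4.17
tcp_pos: [0.5067, -0.0318, 0.1127]
tool_rot: [0.264, 0.929, 0.248, 0.073]
force: [0.3, -0.1, 0.4]
finger_gap: 0.746
gripper_force: 0.0
turn 0.23445793115426053 rows 1 each [0.00019 0.0006  0.00016] total [0.00019 0.0006  0.00016]
shift mm [ 0.7 -0.   1.3] rows 1 each [ 0.0015 -0.0001  0.0027] total [ 0.0015 -0.0001  0.0027]
```

```bash
python3 -m crank '[{"dp":[0.0012,0,0.0015],"delta_rot":[0,0,0],"fingers":-0.1},{"dp":[0,0,0],"delta_rot":[0,0,0],"fingers":-0.6},{"dp":[0,0,0],"delta_rot":[0,0,0],"fingers":-1},{"dp":[0,0,0],"delta_rot":[0,0,0],"fingers":-1},{"dp":[0,0,0],"delta_rot":[0,0,0],"fingers":-1},{"dp":[0,0,0],"delta_rot":[0,0,0],"fingers":-1},{"dp":[0,0,0],"delta_rot":[0,0,0],"fingers":-1},{"dp":[0,0,0],"delta_rot":[0,0,0],"fingers":-1}]' 60
python3 - <<'E'
from h import *
turn(RG); shift(grip+.062*n+.0006*xp+.0021*yp)
E
```

```text
t: 4.83
tcp_pos: [0.506, -0.0306, 0.1119]
tool_rot: [0.264, 0.929, 0.248, 0.072]
force: [-2.3, -3.5, 6.2]
finger_gap: 0.315
gripper_force: 60.8
turn 0.1968938349329945 rows 1 each [0.0001  0.00047 0.00026] total [0.0001  0.00047 0.00026]
shift mm [-0.5 -0.1  0.3] rows 1 each [-0.001  -0.0003  0.0007] total [-0.001  -0.0003  0.0007]
```

```bash
python3 -m crank '[{"dp":[0,0,-0.01],"delta_rot":[0,0,0],"fingers":-1},{"dp":[0,0,-0.02],"delta_rot":[0,0,0],"fingers":-1},{"dp":[0,0,-0.04],"delta_rot":[0,0,0],"fingers":-1},{"dp":[0,0,-0.05],"delta_rot":[0,0,0],"fingers":-1},{"dp":[0,0,-0.05],"delta_rot":[0,0,0],"fingers":-1},{"dp":[0,0,-0.04],"delta_rot":[0,0,0],"fingers":-1},{"dp":[0,0,-0.03],"delta_rot":[0,0,0],"fingers":-1},{"dp":[0,0,0],"delta_rot":[0,0,0],"fingers":-1},{"dp":[0,0,0],"delta_rot":[0,0,0],"fingers":-1}]' 60
cat >> h.py <<'E'
a=np.radians(69.0); RF=np.stack([[-np.sin(a),np.cos(a),0],[np.cos(a),np.sin(a),0],[0,0,-1.]],1)
seat=np.array([.522,-.176,.03])
E
python3 - <<'E'
from h import *
turn(RF); shift(seat+[0,0,.187],RF); print(manip.sense()['q'])
E
```

```text
t: 5.58
tcp_pos: [0.4742, -0.0813, 0.2156]
tool_rot: [0.264, 0.929, 0.248, 0.072]
force: [0.1, -0.3, -1.7]
finger_gap: 0.313
gripper_force: 59.8
turn 31.750839193704316 rows 5 each [ 0.01658  0.00166 -0.00579] total [ 0.08289  0.00831 -0.02896]
shift mm [-78.6 -71.3  -1.4] rows 3 each [-0.0524 -0.0475 -0.001 ] total [-0.1571 -0.1426 -0.0029]
[-0.6503107   0.50616714  1.97098593  0.7173207   0.85763119 -2.20089445]
```

```bash
python3 -m crank '[{"dp":[0,0,0],"delta_rot":[0.0104,0.001,-0.0036],"fingers":-1},{"dp":[0,0,0],"delta_rot":[0.0104,0.001,-0.0036],"fingers":-1},{"dp":[0,0,0],"delta_rot":[0.0104,0.001,-0.0036],"fingers":-1},{"dp":[0,0,0],"delta_rot":[0.0104,0.001,-0.0036],"fingers":-1},{"dp":[0,0,0],"delta_rot":[0.0104,0.001,-0.0036],"fingers":-1},{"dp":[0,0,0],"delta_rot":[0.0104,0.001,-0.0036],"fingers":-1},{"dp":[0,0,0],"delta_rot":[0.0104,0.001,-0.0036],"fingers":-1},{"dp":[0,0,0],"delta_rot":[0.0104,0.001,-0.0036],"fingers":-1},{"dp":[0,0,0],"delta_rot":[0,0,0],"fingers":-1},{"dp":[0,0,0],"delta_rot":[0,0,0],"fingers":-1}]' 60
python3 - <<'E'
from h import *
turn(RF); shift(seat+[0,0,.157])
p,d,m=snap('wrist','w3.png'); np.savez('w3.npz',p=p,d=d,o=m['origin'],a=m['attitude'])
s=manip.sense(); Rm=R.from_quat(s['tool_rot']).as_matrix(); P=(cloud(d,m)-s['tcp_pos'])@Rm
# tool-frame: find plate/hub surfaces
for lab,z0 in(('hub',.045),('plate',.079)):
    q=(abs(P[...,2]-z0)<.006)&(np.hypot(P[...,0],P[...,1])<.06)
    uv=P[q][:,:2].astype(np.float32)*1000
    print(lab,q.sum(),np.median(P[q][:,2]),cv2.minAreaRect(uv),np.percentile(uv,[1,99],axis=0))
E
```

```text
t: 6.42
tcp_pos: [0.4739, -0.0794, 0.2139]
tool_rot: [0.182, 0.983, 0.001, -0.001]
force: [0.6, -0.1, -1.8]
finger_gap: 0.317
gripper_force: 59.8
turn 0.19599160992088932 rows 1 each [ 0.00014 -0.00049  0.00019] total [ 0.00014 -0.00049  0.00019]
shift mm [-79.6 -73.1  26.6] rows 3 each [-0.053  -0.0487  0.0178] total [-0.1591 -0.1461  0.0533]
hub 4252 0.045238067807051266 ((-0.3125905990600586, 1.4710674285888672), (29.32658576965332, 54.36028289794922), 0.2506638169288635) [[-14.15478367 -23.5395904 ]
 [ 13.9643792   26.64764391]]
plate 11514 0.07906903275498275 ((-0.334991455078125, 1.6300811767578125), (84.6594009399414, 84.69613647460938), 89.89030456542969) [[-40.83736309 -39.84452038]
 [ 41.71914246  42.89844086]]
```

View pics/w3.png

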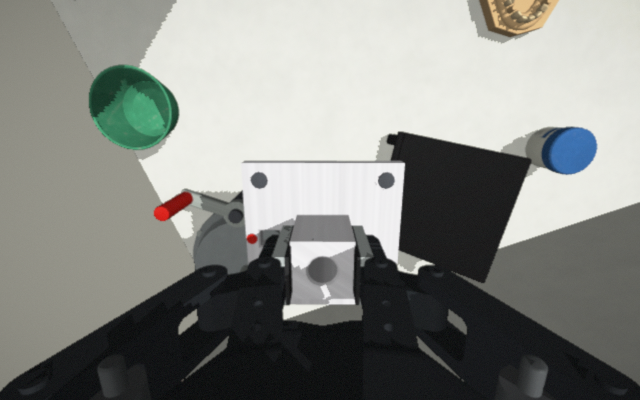

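The plate is held square (84.7 mm outline centred at tool (0,1.6) mm), with the slot and red dot at (252,239) towards the fixture; the clamp pivot is visible at (235,215). I'll move above the shaft and measure the clamp pivot and plate in one image so the calibration bias cancels.

```bash
python3 -m crank '[{"dp":[-0.04,-0.0365,0],"delta_rot":[0,0,0],"fingers":-1},{"dp":[-0.04,-0.0365,0],"delta_rot":[0,0,0],"fingers":-1},{"dp":[-0.04,-0.0365,0],"delta_rot":[0,0,0],"fingers":-1},{"dp":[-0.04,-0.0365,0],"delta_rot":[0,0,0],"fingers":-1},{"dp":[0,0,0.053],"delta_rot":[0,0,0],"fingers":-1},{"dp":[0,0,0],"delta_rot":[0,0,0],"fingers":-1},{"dp":[0,0,0],"delta_rot":[0,0,0],"fingers":-1},{"dp":[0,0,0],"delta_rot":[0,0,0],"fingers":-1}]' 60
python3 - <<'E'
from h import *
turn(RF); shift(seat+[0,0,.157])
s=manip.sense();p,d,m=snap('wrist','w4.png'); np.savez('w4.npz',p=p,d=d,o=m['origin'],a=m['attitude'],t=s['tcp_pos'],r=s['tool_rot'])
Rm=R.from_quat(s['tool_rot']).as_matrix(); P=(cloud(d,m)-s['tcp_pos'])@Rm
q=(abs(P[...,2]-.079)<.006)&(np.hypot(P[...,0],P[...,1])<.06)
print('plate',cv2.minAreaRect(P[q][:,:2].astype(np.float32)*1000))
p,d,m=snap('top','t4.png')
E
```

```text
t: 7.13
tcp_pos: [0.5218, -0.1773, 0.1883]
tool_rot: [0.183, 0.983, 0.0, -0.001]
force: [-0.0, 0.0, -1.3]
finger_gap: 0.316
gripper_force: 59.7
turn 0.1596965362927057 rows 1 each [ 1.0e-05 -3.9e-04 -2.1e-04] total [ 1.0e-05 -3.9e-04 -2.1e-04]
shift mm [0.3 1.3 1.3] rows 1 each [0.0006 0.0026 0.0027] total [0.0006 0.0026 0.0027]
plate ((-0.3955421447753906, 1.1346282958984375), (84.44837951660156, 84.61726379394531), 0.05485716089606285)
```

View pics/w4.png

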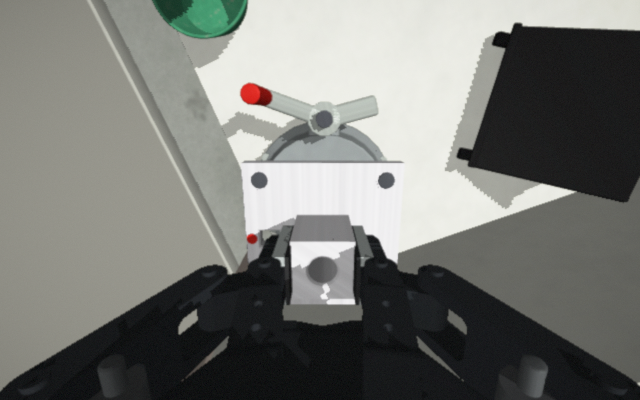

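The pivot bolt shows at (324,119), and the seat arc runs between (265,158) and (385,158) above the plate edge; both can be measured relative to the plate.

```bash
cat > rel.py <<'E'
from h import *
import sys
from scipy.optimize import least_squares
w=np.load(sys.argv[1]); m=manip.camera_model('wrist'); m['origin']=w['o'];m['attitude']=w['a'];p=w['p'];d=w['d'];C=cloud(d,m);z=C[...,2]
Rm=R.from_quat(w['r']).as_matrix(); T=lambda X:(X-w['t'])@Rm*1000
hsv=cv2.cvtColor(p,cv2.COLOR_RGB2HSV).astype(int); g=cv2.cvtColor(p,cv2.COLOR_RGB2GRAY)
vv,uu=np.mgrid[:400,:640]
v0=int(sys.argv[2]);u0=int(sys.argv[3])
near=np.hypot(uu-u0,vv-v0)<12
dk=(near&(g<g[near].min()+45)).astype(np.uint8)
k,l,st,ce=cv2.connectedComponentsWithStats(dk);i=1+np.argmax(st[1:,4]);mk=l==i
print('bolt px',ce[i],st[i,4],'z',np.median(z[mk])); zb=np.median(z[mk])
print('pivot tool mm',T(ray(*ce[i],m,zb)))
# seat arc: depth step at seat rim
e=cv2.Canny(cv2.GaussianBlur(g,(3,3),0),25,70)>0
q=e&(vv>v0)&(vv<int(sys.argv[4]))&(uu>240)&(uu<400)
W=np.array([T(ray(u,v,m,.03))[:2] for v,u in np.argwhere(q)])
best=(0,)
for x in np.arange(-8,8,.25):
  for y in np.arange(-8,8,.25):
    r=np.hypot(W[:,0]-x,W[:,1]-y);kk=(abs(r-50)<.7).sum()
    if kk>best[0]:best=(kk,x,y)
print('seat centre tool mm',best,len(W))
Pt=(C-w['t'])@Rm; q=(abs(Pt[...,2]-.079)<.006)&(np.hypot(Pt[...,0],Pt[...,1])<.06)
print('plate',cv2.minAreaRect(Pt[q][:,:2].astype(np.float32)*1000))
E
python3 rel.py w4.npz 119 324 157
```

```text
bolt px [322.18996416 119.77777778] 279 z 0.05332786730844377
pivot tool mm [ 61.12317298   0.84136421 135.15350327]
seat centre tool mm (np.int64(127), np.float64(3.5), np.float64(1.75)) 664
plate ((-0.3955421447753906, 1.1346282958984375), (84.44837951660156, 84.61726379394531), 0.05485716089606285)
```

```bash
cat >> rel.py <<'E'
print('---')
for th in (60,70,80,90,100,110):
    dk=((np.hypot(uu-u0,vv-v0)<13)&(g<th)).astype(np.uint8);k,l,st,ce=cv2.connectedComponentsWithStats(dk)
    if k<2: continue
    i=l[v0,u0] or 1+np.argmax(st[1:,4]);print(th,ce[i].round(1),st[i],T(ray(*ce[i],m,.056)).round(2))
H={}
for rad in (50,55):
  c=[]
  for x in np.arange(-6,6.1,.5):
    for y in np.arange(-6,6.1,.5):
      r=np.hypot(W[:,0]-x,W[:,1]-y);c.append(((abs(r-rad)<.5).sum(),x,y))
  c.sort(reverse=True);print(rad,c[:6])
s=cv2.resize(p[85:165,250:400],None,fx=5,fy=5,interpolation=cv2.INTER_CUBIC);cv2.imwrite('pics/w4c.png',cv2.cvtColor(s,cv2.COLOR_RGB2BGR))
E
python3 rel.py w4.npz 119 324 157 | sed -n '/---/,$p'
```

```text
---
90 [321.  120.6] [316 113  11  15  80] [6.0640e+01 2.0000e-02 1.3248e+02]
100 [323.4 119.2] [316 112  16  16 209] [ 61.56   1.63 132.48]
110 [323.2 119.2] [315 111  17  18 231] [ 61.58   1.52 132.48]
50 [(np.int64(107), np.float64(3.5), np.float64(2.0)), (np.int64(103), np.float64(3.5), np.float64(1.5)), (np.int64(100), np.float64(-0.5), np.float64(1.5)), (np.int64(92), np.float64(-0.5), np.float64(2.0)), (np.int64(89), np.float64(4.0), np.float64(1.5)), (np.int64(83), np.float64(3.5), np.float64(1.0))]
55 [(np.int64(119), np.float64(5.0), np.float64(1.5)), (np.int64(105), np.float64(5.5), np.float64(1.0)), (np.int64(100), np.float64(5.5), np.float64(1.5)), (np.int64(98), np.float64(5.0), np.float64(1.0)), (np.int64(93), np.float64(5.0), np.float64(2.0)), (np.int64(85), np.float64(5.5), np.float64(2.0))]
```

View pics/w4c.png

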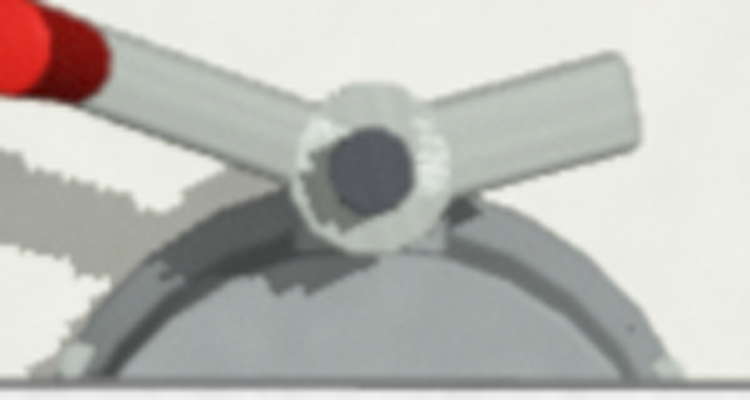

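The crop confirms the bolt centre at full-image (324,119), so the seat is about (-0.2,1.8) mm and the plate about (-0.4,1.3) mm in tool axes. Correct by about 0.6 mm in y and descend.

```bash
python3 -m crank '[{"dp":[0.0003,0.0012,0.02],"delta_rot":[0,-0.0003,-0.0001],"fingers":-1},{"dp":[0,0,0.03],"delta_rot":[0,0,0],"fingers":-1},{"dp":[0,0,0.022],"delta_rot":[0,0,0],"fingers":-1},{"dp":[0,0,0.004],"delta_rot":[0,0,0],"fingers":-1},{"dp":[0,0,0.004],"delta_rot":[0,0,0],"fingers":-1},{"dp":[0,0,0.004],"delta_rot":[0,0,0],"fingers":-1},{"dp":[0,0,0.004],"delta_rot":[0,0,0],"fingers":-1},{"dp":[0,0,0],"delta_rot":[0,0,0],"fingers":-1}]' 60
python3 - <<'E'
from h import *
turn(RF); shift(seat+[0,0,.087]); s=manip.sense();print(s['force'],s['ft_torque'])
E
```

```text
t: 7.9
tcp_pos: [0.523, -0.1772, 0.1447]
tool_rot: [0.182, 0.983, -0.001, 0.001]
force: [-0.0, 1.0, -2.0]
finger_gap: 0.313
gripper_force: 59.8
turn 0.13771732244955578 rows 1 each [-0.00019  0.00033 -0.     ] total [-0.00019  0.00033 -0.     ]
shift mm [ 1.4  0.8 27.7] rows 1 each [0.0028 0.0017 0.0554] total [0.0028 0.0017 0.0554]
[-0.0437853   0.97255655 -2.0488535 ] [ 0.02739396  0.00298782 -0.00279366]
```

```bash
python3 -m crank '[{"dp":[0,0,0.004],"delta_rot":[0,0,0],"fingers":-1},{"dp":[0,0,0.004],"delta_rot":[0,0,0],"fingers":-1},{"dp":[0,0,0.004],"delta_rot":[0,0,0],"fingers":-1},{"dp":[0,0,0.004],"delta_rot":[0,0,0],"fingers":-1},{"dp":[0,0,0],"delta_rot":[0,0,0],"fingers":-1}]' 60
python3 - <<'E'
from h import *
turn(RF); shift(seat+[0,0,.087]); s=manip.sense();print(s['force'],s['ft_torque'])
E
```

```text
t: 8.32
tcp_pos: [0.5226, -0.1771, 0.1362]
tool_rot: [0.182, 0.983, -0.001, 0.0]
force: [-0.0, -0.1, -2.9]
finger_gap: 0.317
gripper_force: 59.8
turn 0.08331316875575509 rows 1 each [-1.7e-04  1.6e-04 -1.0e-05] total [-1.7e-04  1.6e-04 -1.0e-05]
shift mm [ 1.   0.8 19.2] rows 1 each [0.002  0.0017 0.0385] total [0.002  0.0017 0.0385]
[-0.04258846 -0.10483371 -2.8735072 ] [-0.03755319 -0.02141076 -0.05616175]
```

```bash
python3 -m crank '[{"dp":[0,0,0.004],"delta_rot":[0,0,0],"fingers":-1},{"dp":[0,0,0.004],"delta_rot":[0,0,0],"fingers":-1},{"dp":[0,0,0.004],"delta_rot":[0,0,0],"fingers":-1},{"dp":[0,0,0.004],"delta_rot":[0,0,0],"fingers":-1},{"dp":[0,0,0],"delta_rot":[0,0,0],"fingers":-1}]' 60
python3 - <<'E'
from h import *
turn(RF); shift(seat+[0,0,.087]); s=manip.sense();print(s['force'],s['ft_torque'])
E
```

```text
t: 8.73
tcp_pos: [0.5227, -0.1772, 0.1282]
tool_rot: [0.182, 0.983, -0.001, 0.0]
force: [-1.1, -0.1, -2.9]
finger_gap: 0.314
gripper_force: 59.8
turn 0.08679664444570931 rows 1 each [-1.7e-04  1.7e-04 -1.0e-05] total [-1.7e-04  1.7e-04 -1.0e-05]
shift mm [ 1.1  0.9 11.2] rows 1 each [0.0022 0.0017 0.0223] total [0.0022 0.0017 0.0223]
[-1.12404355 -0.06815973 -2.86940853] [ 0.15352752  0.13028581 -0.01122217]
```

```bash
python3 -m crank '[{"dp":[0,0,0.004],"delta_rot":[0,0,0],"fingers":-1},{"dp":[0,0,0.004],"delta_rot":[0,0,0],"fingers":-1},{"dp":[0,0,0.004],"delta_rot":[0,0,0],"fingers":-1},{"dp":[0,0,0.004],"delta_rot":[0,0,0],"fingers":-1},{"dp":[0,0,0],"delta_rot":[0,0,0],"fingers":-1}]' 60
python3 - <<'E'
from h import *
turn(RF); shift(seat+[0,0,.087]); s=manip.sense();print(s['force'],s['ft_torque'])
E
```

```text
t: 9.15
tcp_pos: [0.5227, -0.1772, 0.1202]
tool_rot: [0.182, 0.983, -0.001, 0.0]
force: [-1.2, 1.2, -2.7]
finger_gap: 0.314
gripper_force: 59.8
turn 0.08375303098444606 rows 1 each [-1.6e-04  1.6e-04 -2.0e-05] total [-1.6e-04  1.6e-04 -2.0e-05]
shift mm [1.1 0.8 3.2] rows 1 each [0.0021 0.0017 0.0063] total [0.0021 0.0017 0.0063]
[-1.18591352  1.19803833 -2.65885684] [0.11014536 0.14866886 0.00574121]
```

Pin and shaft are both engaged without contact force. Last millimetres, in small steps.

```bash
python3 -m crank '[{"dp":[0,0,0.002],"delta_rot":[0,0,0],"fingers":-1},{"dp":[0,0,0.002],"delta_rot":[0,0,0],"fingers":-1},{"dp":[0,0,0.001],"delta_rot":[0,0,0],"fingers":-1},{"dp":[0,0,0.001],"delta_rot":[0,0,0],"fingers":-1},{"dp":[0,0,0],"delta_rot":[0,0,0],"fingers":-1},{"dp":[0,0,0],"delta_rot":[0,0,0],"fingers":-1}]' 60
python3 - <<'E'
from h import *
s=manip.sense();print(s['force'],s['ft_torque'],s['tcp_pos'])
E
```

```text
t: 9.65
tcp_pos: [0.5227, -0.1772, 0.1176]
tool_rot: [0.182, 0.983, -0.001, 0.001]
force: [-1.6, 2.2, -1.9]
finger_gap: 0.316
gripper_force: 59.9
[-1.6163953   2.16683233 -1.91080258] [ 0.20609874  0.28773088 -0.02286729] [ 0.52270567 -0.17715897  0.11755882]
```

```bash
python3 -m crank '[{"dp":[0,0,0.001],"delta_rot":[0,0,0],"fingers":-1},{"dp":[0,0,0.001],"delta_rot":[0,0,0],"fingers":-1},{"dp":[0,0,0],"delta_rot":[0,0,0],"fingers":-1},{"dp":[0,0,0],"delta_rot":[0,0,0],"fingers":-1}]' 60
python3 - <<'E'
from h import *
s=manip.sense();print(s['force'],s['ft_torque'],s['tcp_pos'])
E
```

```text
t: 9.98
tcp_pos: [0.5227, -0.1772, 0.1171]
tool_rot: [0.182, 0.983, -0.001, 0.001]
force: [-3.4, 1.7, 4.3]
finger_gap: 0.321
gripper_force: 60.7
[-3.43651655  1.69953116  4.26302302] [0.35436626 0.51833323 0.05480871] [ 0.52272665 -0.17716404  0.11707082]
```

Contact with about 6 N at the expected height. Press slightly, release partially, retreat, and look.

```bash
python3 -m crank '[{"dp":[0,0,0.001],"delta_rot":[0,0,0],"fingers":-1},{"dp":[0,0,0],"delta_rot":[0,0,0],"fingers":-1},{"dp":[0,0,0],"delta_rot":[0,0,0],"fingers":-0.1},{"dp":[0,0,0],"delta_rot":[0,0,0],"fingers":0.1},{"dp":[0,0,0],"delta_rot":[0,0,0],"fingers":0.3},{"dp":[0,0,0],"delta_rot":[0,0,0],"fingers":0.3},{"dp":[0,0,-0.01],"delta_rot":[0,0,0],"fingers":0.3},{"dp":[0,0,-0.03],"delta_rot":[0,0,0],"fingers":0.3},{"dp":[0,0,-0.05],"delta_rot":[0,0,0],"fingers":0.3},{"dp":[0,0,-0.05],"delta_rot":[0,0,0],"fingers":0.3},{"dp":[0,0,0],"delta_rot":[0,0,0],"fingers":0.3},{"dp":[0,0,0],"delta_rot":[0,0,0],"fingers":0.3}]' 60
python3 - <<'E'
from h import *
s=manip.sense();p,d,m=snap('wrist','w5.png');np.savez('w5.npz',p=p,d=d,o=m['origin'],a=m['attitude'],t=s['tcp_pos'],r=s['tool_rot'])
P=cloud(d,m);z=P[...,2];print(s['tcp_pos'],s['q'])
vv,uu=np.mgrid[:400,:640]
q=(abs(z-.038)<.005)&(np.hypot(P[...,0]-.522,P[...,1]+.176)<.062)
hsv=cv2.cvtColor(p,cv2.COLOR_RGB2HSV).astype(int)
X=P[q&(hsv[...,2]>170)];c=X.mean(0);nn=np.linalg.svd(X-c,full_matrices=False)[2][2];print('plate z',np.median(X[:,2]),'tilt',np.arccos(abs(nn[2])),cv2.minAreaRect(X[:,:2].astype(np.float32)*1000))
h=(abs(z-.072)<.005)&(np.hypot(P[...,0]-.522,P[...,1]+.176)<.03);print('hub',h.sum(),cv2.minAreaRect(P[h][:,:2].astype(np.float32)*1000),np.median(z[h]))
red=((hsv[...,0]<8)|(hsv[...,0]>172))&(hsv[...,1]>120)&(z>.075)&(z<.1);print('post',P[red].mean(0),red.sum())
print('desk',np.median(z[(abs(z)<.01)]))
E
```

```text
t: 10.98
tcp_pos: [0.5237, -0.1778, 0.1877]
tool_rot: [0.182, 0.983, -0.002, 0.003]
force: [-1.2, -0.5, 0.1]
finger_gap: 0.655
gripper_force: 0.0
[ 0.52369806 -0.17777407  0.18774174] [-5.28930662e-01  5.95085073e-01  1.72000358e+00 -1.32553392e-03
  8.20280721e-01 -1.73227464e+00]
plate z 0.038130977336366945 tilt 0.0020181184984936046 ((523.5621337890625, -176.3468475341797), (84.26114654541016, 83.8880844116211), 69.01457214355469)
hub 1484 ((523.233642578125, -176.2996368408203), (28.00809669494629, 28.09354019165039), 68.86429595947266) 0.0720156824150635
post [ 0.43677165 -0.18535562  0.08633322] 419
desk 0.0002416845109042276
```

View pics/w5.png

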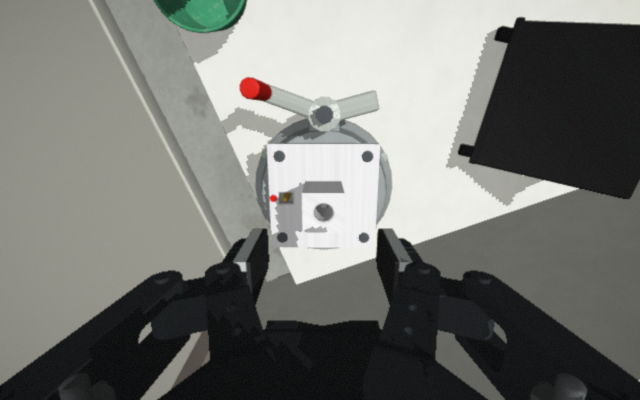

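The plate is flush (face at 38.1 mm, tilt 0.002), with brass visible in the slot at (287,198). Next is the clamp: turn so the fingers close along the post's tangent (+110° about tool z).

```bash
python3 -m crank '[{"dp":[0,0,-0.02],"delta_rot":[0,0,0.019],"fingers":0.3},{"dp":[0,0,0],"delta_rot":[0,0,0.019],"fingers":0.3},{"dp":[0,0,0],"delta_rot":[0,0,0.019],"fingers":0.3},{"dp":[0,0,0],"delta_rot":[0,0,0.019],"fingers":0.3},{"dp":[0,0,0],"delta_rot":[0,0,0.019],"fingers":0.3},{"dp":[0,0,0],"delta_rot":[0,0,0.019],"fingers":0.3},{"dp":[0,0,0],"delta_rot":[0,0,0.019],"fingers":0.3},{"dp":[0,0,0],"delta_rot":[0,0,0.019],"fingers":0.3},{"dp":[0,0,0],"delta_rot":[0,0,0.019],"fingers":0.3},{"dp":[0,0,0],"delta_rot":[0,0,0.019],"fingers":0.3},{"dp":[0,0,0],"delta_rot":[0,0,0.019],"fingers":0.3},{"dp":[0,0,0],"delta_rot":[0,0,0.019],"fingers":0.3}]' 25
python3 -m crank '[{"dp":[0,0,0],"delta_rot":[0,0,0.019],"fingers":0.3},{"dp":[0,0,0],"delta_rot":[0,0,0.019],"fingers":0.3},{"dp":[0,0,0],"delta_rot":[0,0,0.019],"fingers":0.3},{"dp":[0,0,0],"delta_rot":[0,0,0.019],"fingers":0.3},{"dp":[0,0,0],"delta_rot":[0,0,0],"fingers":0.3},{"dp":[0,0,0],"delta_rot":[0,0,0],"fingers":0.3}]' 25
cat >> h.py <<'E'
pivot=np.array([.4646,-.1543,0])
def RT(az):
    a=np.radians(az); y=np.array([np.cos(a),np.sin(a),0]); z=np.array([0,0,-1.]); return np.stack([np.cross(y,z),y,z],1)
def postat(az): a=np.radians(az); return pivot+.044*np.array([np.cos(a),np.sin(a),0])
E
python3 - <<'E'
from h import *
turn(RT(-41)); shift([.4368,-.186,.185],RT(-41)); s=manip.sense();print(s['q']);print(postat(229.2))
p,d,m=snap('top');P=cloud(d,m);z=P[...,2];hsv=cv2.cvtColor(p,cv2.COLOR_RGB2HSV).astype(int)
red=((hsv[...,0]<8)|(hsv[...,0]>172))&(hsv[...,1]>120)&(z>.07)&(z<.1)&(abs(P[...,0]-.437)<.03);print(red.sum(),P[red].mean(0) if red.any() else '')
E
```

```text
t: 12.03
tcp_pos: [0.522, -0.1768, 0.1946]
tool_rot: [0.785, 0.62, -0.001, -0.0]
force: [-0.3, 0.3, -0.2]
finger_gap: 0.651
gripper_force: 0.0
t: 12.53
tcp_pos: [0.5222, -0.1769, 0.195]
tool_rot: [0.907, 0.42, -0.001, 0.0]
force: [0.3, 0.0, 0.2]
finger_gap: 0.65
gripper_force: 0.0
turn 0.7291505923509368 rows 1 each [-6.00e-05  1.50e-04  2.02e-03] total [-6.00e-05  1.50e-04  2.02e-03]
shift mm [-62.9 -58.5  10. ] rows 3 each [-0.042  -0.039   0.0067] total [-0.1259 -0.117   0.02  ]
[-5.28905168e-01  5.83347651e-01  1.71579176e+00 -1.19045402e-03
  8.42984984e-01  1.74788120e-01]
[ 0.43584949 -0.18760778  0.        ]
0
```

```bash
python3 -m crank '[{"dp":[-0.0315,-0.0293,0],"delta_rot":[0,0,0.002],"fingers":0.3},{"dp":[-0.0315,-0.0293,0],"delta_rot":[0,0,0],"fingers":0.3},{"dp":[-0.0315,-0.0293,0],"delta_rot":[0,0,0],"fingers":0.3},{"dp":[-0.0315,-0.0293,0],"delta_rot":[0,0,0],"fingers":0.3},{"dp":[0,0,0.03],"delta_rot":[0,0,0],"fingers":0.3},{"dp":[0,0,0.05],"delta_rot":[0,0,0],"fingers":0.3},{"dp":[0,0,0.04],"delta_rot":[0,0,0],"fingers":0.3},{"dp":[0,0,0.02],"delta_rot":[0,0,0],"fingers":0.3},{"dp":[0,0,0],"delta_rot":[0,0,0],"fingers":0.3},{"dp":[0,0,0],"delta_rot":[0,0,0],"fingers":0.3}]' 25
python3 - <<'E'
from h import *
turn(RT(-41)); shift([.4365,-.1865,.125])
p,d,m=snap('wrist','w6.png')
E
```

```text
t: 13.42
tcp_pos: [0.4372, -0.1863, 0.1257]
tool_rot: [0.91, 0.414, -0.0, 0.0]
force: [-0.6, -0.2, -0.3]
finger_gap: 0.651
gripper_force: 0.0
turn 0.11902729172769452 rows 1 each [ 1.1e-04  9.0e-05 -3.0e-04] total [ 1.1e-04  9.0e-05 -3.0e-04]
shift mm [-0.7 -0.4  0.7] rows 1 each [-0.0013 -0.0008  0.0014] total [-0.0013 -0.0008  0.0014]
```

View pics/w6.png

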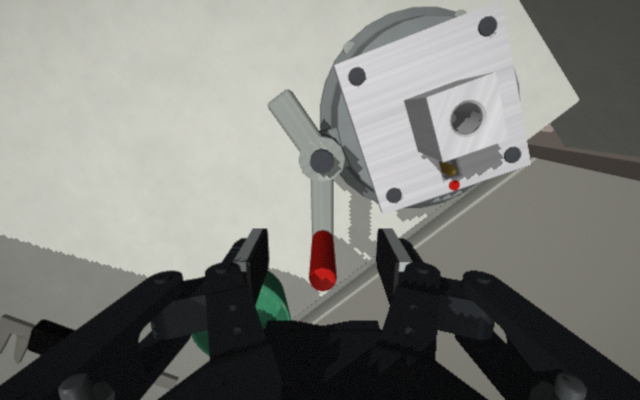

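The post (322,270) is midway between the pads. Grip lightly and swing along the 44 mm arc, 6° per row.

```bash
python3 -m crank '[{"dp":[0,0,0],"delta_rot":[0,0,0],"fingers":-0.3},{"dp":[0,0,0],"delta_rot":[0,0,0],"fingers":-1},{"dp":[0,0,0],"delta_rot":[0,0,0],"fingers":-1},{"dp":[0,0,0],"delta_rot":[0,0,0],"fingers":-1},{"dp":[0,0,0],"delta_rot":[0,0,0],"fingers":-1},{"dp":[0,0,0],"delta_rot":[0,0,0],"fingers":-1},{"dp":[0,0,0],"delta_rot":[0,0,0],"fingers":-1},{"dp":[0,0,0],"delta_rot":[0,0,0],"fingers":-1}]' 25
python3 -m crank '[{"dp":[0.0005,-0.0092,0],"delta_rot":[0,0,0.0167],"fingers":-1},{"dp":[0.0005,-0.0092,0],"delta_rot":[0,0,0.0167],"fingers":-1},{"dp":[0.0005,-0.0092,0],"delta_rot":[0,0,0.0167],"fingers":-1},{"dp":[0.0005,-0.0092,0],"delta_rot":[0,0,0.0167],"fingers":-1},{"dp":[0,0,0],"delta_rot":[0,0,0],"fingers":-1}]' 25
python3 - <<'E'
from h import *
s=manip.sense();print(s['force'],s['tcp_pos'],s['q'][5],'expect',postat(205.2))
E
```

```text
t: 14.13
tcp_pos: [0.4376, -0.1865, 0.1267]
tool_rot: [0.911, 0.413, 0.0, 0.002]
force: [-0.2, 0.7, 5.4]
finger_gap: 0.134
gripper_force: 24.8
t: 14.55
tcp_pos: [0.4263, -0.1717, 0.1267]
tool_rot: [0.977, 0.213, 0.001, 0.002]
force: [-2.3, -2.1, 7.4]
finger_gap: 0.132
gripper_force: 25.0
[-2.34443917 -2.05716705  7.40674509] [ 0.42627774 -0.17172377  0.12671911] 0.5168695938856653 expect [ 0.42478761 -0.17303429  0.        ]
```

```bash
python3 -m crank '[{"dp":[0.0005,-0.0092,-0.003],"delta_rot":[0,0,0.0167],"fingers":-1},{"dp":[0.0005,-0.0092,-0.001],"delta_rot":[0,0,0.0167],"fingers":-1},{"dp":[0.0005,-0.0092,0],"delta_rot":[0,0,0.0167],"fingers":-1},{"dp":[0.0005,-0.0092,0],"delta_rot":[0,0,0.0167],"fingers":-1},{"dp":[0.0005,-0.0092,0],"delta_rot":[0,0,0.0167],"fingers":-1},{"dp":[0.0005,-0.0092,0],"delta_rot":[0,0,0.0167],"fingers":-1},{"dp":[0,0,0],"delta_rot":[0,0,0],"fingers":-1}]' 25
python3 - <<'E'
from h import *
s=manip.sense();print(s['force'],s['tcp_pos'],s['q'][5],'expect',postat(169.2))
E
```

```text
t: 15.13
tcp_pos: [0.4235, -0.1448, 0.1271]
tool_rot: [0.995, -0.099, 0.001, 0.001]
force: [0.4, -3.1, -12.2]
finger_gap: 0.131
gripper_force: 25.2
[  0.36817958  -3.14655746 -12.23697767] [ 0.42352117 -0.14482901  0.12712473] 1.1916865815044961 expect [ 0.42137936 -0.14605522  0.        ]
```

```bash
python3 -m crank '[{"dp":[0.0005,-0.0092,0.002],"delta_rot":[0,0,0.0167],"fingers":-1},{"dp":[0.0005,-0.0092,0],"delta_rot":[0,0,0.0167],"fingers":-1},{"dp":[0.0005,-0.0092,0],"delta_rot":[0,0,0.0167],"fingers":-1},{"dp":[0.0005,-0.0092,0],"delta_rot":[0,0,0.0167],"fingers":-1},{"dp":[0.0005,-0.0092,0],"delta_rot":[0,0,0.0167],"fingers":-1},{"dp":[0.0005,-0.0092,0],"delta_rot":[0,0,0.0167],"fingers":-1},{"dp":[0.0005,-0.0092,0],"delta_rot":[0,0,0.0167],"fingers":-1},{"dp":[0,0,0],"delta_rot":[0,0,0],"fingers":-1},{"dp":[0,0,0],"delta_rot":[0,0,0],"fingers":-1}]' 25
python3 - <<'E'
from h import *
s=manip.sense();v=s['tcp_pos']-pivot;print(s['force'],s['tcp_pos'],s['q'][5],'expect',postat(127.2),'post az',np.degrees(np.arctan2(v[1],v[0])))
E
```

```text
t: 15.88
tcp_pos: [0.4406, -0.1188, 0.1269]
tool_rot: [0.894, -0.447, 0.002, 0.001]
force: [0.3, -5.7, -5.3]
finger_gap: 0.136
gripper_force: 25.9
[ 0.32032676 -5.7420843  -5.31934564] [ 0.44062457 -0.11880039  0.12692371] 1.991923850210556 expect [ 0.43799764 -0.11925268  0.        ] post az 124.03397969351548
```

The clamp is at about 1.55 rad. Release, retreat up, then verify.

```bash
python3 -m crank '[{"dp":[0,0,0],"delta_rot":[0,0,0],"fingers":-0.4},{"dp":[0,0,0],"delta_rot":[0,0,0],"fingers":0},{"dp":[0,0,0],"delta_rot":[0,0,0],"fingers":0.1},{"dp":[0,0,0],"delta_rot":[0,0,0],"fingers":0.1},{"dp":[0,0,-0.02],"delta_rot":[0,0,0],"fingers":0.1},{"dp":[0,0,-0.05],"delta_rot":[0,0,0],"fingers":0.1},{"dp":[0,0,-0.06],"delta_rot":[0,0,0],"fingers":0.1},{"dp":[0,0,-0.06],"delta_rot":[0,0,0],"fingers":0.1},{"dp":[0,0,-0.06],"delta_rot":[0,0,0],"fingers":0.1},{"dp":[0,0,0],"delta_rot":[0,0,0],"fingers":0.1},{"dp":[0,0,0],"delta_rot":[0,0,0],"fingers":0.1}]' 25
python3 - <<'E'
from h import *
p,d,m=snap('wrist','w7.png');P=cloud(d,m);z=P[...,2];hsv=cv2.cvtColor(p,cv2.COLOR_RGB2HSV).astype(int)
red=((hsv[...,0]<8)|(hsv[...,0]>172))&(hsv[...,1]>120)&(z>.075)&(z<.1);c=P[red].mean(0);v=c-pivot;print('post',c,red.sum(),'theta',np.radians(214.6-np.degrees(np.arctan2(v[1],v[0]))))
near=np.hypot(P[...,0]-.522,P[...,1]+.176)
h=(abs(z-.072)<.004)&(near<.03);print('hub',h.sum(),cv2.minAreaRect(P[h][:,:2].astype(np.float32)*1000),np.median(z[h]))
b=(abs(z-.0475)<.004)&(near<.055);print('bar',b.sum(),P[b].mean(0))
q=(abs(z-.038)<.004)&(near<.05)&(hsv[...,2]>170);X=P[q];print('plate z',np.median(X[:,2]),'tilt',np.arccos(abs(np.linalg.svd(X-X.mean(0),full_matrices=False)[2][2][2])))
p,d,m=snap('top');P=cloud(d,m);hsv=cv2.cvtColor(p,cv2.COLOR_RGB2HSV).astype(int)
b=(hsv[...,0]>60)&(hsv[...,0]<95)&(hsv[...,1]>90);print('bowl',b.sum(),np.median(P[b],0))
print(manip.sense()['force'],manip.sense()['finger_gap'])
E
```

```text
t: 16.8
tcp_pos: [0.4405, -0.1179, 0.2536]
tool_rot: [0.894, -0.449, 0.003, 0.0]
force: [-0.5, 0.6, -0.2]
finger_gap: 0.556
gripper_force: 0.0
post [ 0.44063575 -0.11830992  0.0860436 ] 171 theta 1.587238371973431
hub 1122 ((523.5214233398438, -176.9068603515625), (27.96811294555664, 28.478164672851562), 69.21881103515625) 0.07209638256786319
bar 632 [ 0.49001383 -0.16493631  0.04746851]
plate z 0.038133117034985564 tilt 0.0017057480867036662
bowl 165 [ 0.37489288 -0.21153038  0.01490299]
[ 0.2430323  -0.2528032   0.66527986] 0.5516119713965482
```

```bash
python3 -c "
from station import manip
print(manip.sign_off())"
```

```text
the job is handed in; nothing more can be done
None
```

The job is handed in: at the last look the plate lay flush over the shaft and pin (tilt about 0.002 rad), the clamp stood at about 1.58 rad with its bar over the plate, and the gripper was clear. The jaw model, pot and bowl were not knowingly touched, but I did not measure them again at the end.

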